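# Brush out a filter bowl and park the brush

## Robot

A 6-joint arm with a two-finger parallel gripper is mounted at the origin on the work surface. World frame = base frame: x ahead of the robot, y to its left, z up, the work surface at z = 0. Lengths are in m, angles in rad, forces in N, time in s.
With the tool pointing down it reaches from about 0.275 to 0.875 m from the base axis. Payload 12.5 kg.
Tool frame: the origin (TCP) lies at the very end of the fingers, on their centre line; the grasp point (between the pads) lies 19 mm behind it; z points along the fingers, y is the line along which they close (so a half turn about z gives the same grasp; the last joint's range is limited). The gripper opens to 85 mm and grips with 20 to 120 N. Pads are 22 mm wide; open, the fingers measure 114 mm over their backs; the gripper's body (76 mm by 85 mm) begins 54 mm behind the grasp point. The pads swing forward as they close: fully open they stand 13 mm farther back than shut.
Start: joints at [1.166, 0.351, 1.652, -0, 1.139, -0.085], TCP at [0.173, 0.522, 0.231] pointing down, gripper open.
Joint ranges: [-2.75, 2.75], [-0.79, 2.1], [0.01, 2.65], [-1.57, 4.71], [0.07, 3.14], [-2.87, 2.87]. Speed limits (rad/s): [2.22, 2.22, 2.79, 3.14, 3.14, 3.14].

## Interface

Orientations are given as [roll, pitch, yaw] about the fixed x, y, z axes, in that order (R = Rz(yaw) Ry(pitch) Rx(roll)).
In Python, from bench import monitor, imaging, workorder gives the robot as it stands. The module is installed in compiled form; this text tells all that it offers.
- The arm moves only by the shell command python3 -m pendant 'ROWS' [FORCE]. ROWS is JSON, one flat list of numbers, 7 for each row, row after row: the shift along the tool's x, y, z in mm, then the turn, a rotation vector about the tool's x, y, z in rad, then the finger opening in mm, from 0 to 85.4. In form: [x, y, z, wx, wy, wz, fingers, x, y, z, wx, wy, wz, fingers, ...]. A call has 1 to 12 rows; each row is the pose to reach, as a shift and turn from the pose commanded when the call began, along the tool's axes at that moment; what a row does not reach only later rows make up. A row lasts 1/10 s, in which the tool goes at most 50 mm and 8.59 degrees, less where a joint would pass 70% of its speed; a pose out of reach is approached as far as the arm can. A call with a gripper value outside its range is refused whole. The fingers move at their own pace and stop on an object; FORCE is the grip in N (left out, the last holds). Time passes only in rows, so rows that repeat a pose let the fingers close. It gives the time, the measured TCP pose, the force, the opening and the grip force at its end, in the units of the state.
- monitor.state(): the state, without advancing time (a new reading comes with each control period).
- imaging.capture(name): name is "side" or "top" or "wrist"; returns a dict with "frame" (384x512x3 uint8, blue, green, red), "range_z" (384x512 float32, m along the optical axis (not along the pixel's ray), 0 where there is no reading), "fx", "fy", "cx", "cy" (pixels), "k1" (the pictures are not rectified: a ray, as slopes to the right and down, at radius r is drawn at 1 + k1 r^2 times it, then the intrinsics apply), "R" (3x3) and "t" (3): a world point X has camera coordinates R X + t; the wrist camera has in their place "tool_from_camera" (4x4, takes a point from camera to tool coordinates, whose origin is the TCP and whose axes are the flange's). Camera axes: x right, y down, z forward; pixel columns grow to the right and rows downward; lengths in m; the calibration is good to about 2 mm. A picture is of the moment at which its call begins: read the wrist's pose just before it.
- workorder.finish_job(): hands the job in; it is judged then, once.
The state is a dict: "clock": time; "qpos": joint angles; "joint_velocities": joint speeds; "effort": joint torques, N m; "tool_pos": TCP position; "orientation": TCP orientation; "force": force on the tool from outside, world axes, zero at the start; "moment": the same for the moment, N m; "grip_width": opening from 0.0 (shut) to 1.0 (fully open); "grasp_force": force on a finger pad.
Only numpy, scipy, OpenCV 4.12 (cv2) and the standard library are available. Lean on these libraries where they do the work, as an engineer would, in place of code of your own. Each camera call takes 0.05 s, during which the arm holds its last target. There are 200 camera calls.

## Task

Take the long-handled brush from its upright holder and brush out the leaning filter bowl clamped in the bench cradle with three full strokes: each time push the bristles right down to the bottom of the bowl, then draw them up along it until at least half of the bristles show above the rim. Then stand the brush back in its holder, bristles down, and let go; leave the other things on the bench where they are.

Things in the scene. Friction and masses are not known exactly. Their poses are not given: they have to be found in the camera images.
- brush: loose brush 200 mm long, 0.14 kg, at first bristles down in the holder. Origin: centre of the flat bristle end; z runs from bristles to handle. Dark stiff bristle cylinder 40 mm in diameter from z = 0 to 70 mm, steel stem 12 mm thick to 115 mm, ferrule 22 mm thick to 120 mm, square wooden handle 24 x 24 mm to 200 mm, its flats facing x and y
- brush_grip (a point): point on the brush's axis in its handle, a good place to grip, 165 mm from the bristle end
- holder: round steel pot screwed to the bench on a foot strip 110 x 36 mm (strip along x, 5 mm thick). Origin at the centre of its underside, z up. Outer diameter 62 mm, inner diameter 52 mm, height 65 mm, inner floor 6 mm above the origin
- bowl: open aluminium filter bowl, fixed, a straight round cup leaning 32 degrees from vertical in a dark steel cradle. Origin at the centre of its outer bottom, z along its axis out through the mouth. Outer diameter 64 mm, inner diameter 54 mm, inner floor at z = 6 mm, rim at z = 116 mm (110 mm deep inside)
- bowl_mouth (a point): centre of the bowl's open mouth, in the plane of the rim
- cradle: dark steel cradle bolted to the bench, base plate 190 x 120 x 12 mm, two upright cheeks 95 mm high either side of the bowl. Origin in the bench surface, z up; the bowl's mouth leans to its -x. The bowl's origin lies 34 mm above it
- tin: bystander, loose steel can 74 mm in diameter, 100 mm high, standing; origin under its centre
- sleeve_a: bystander, loose steel sleeve (tube) 52 mm in diameter, 75 mm high, standing; origin under its centre
- sleeve_b: bystander, a second such sleeve 52 mm in diameter, 75 mm high; origin under its centre
- wrench: bystander, loose steel wrench lying flat between robot and cradle; origin under its middle, along its x
- spray: bystander, loose bottle 60 mm in diameter, 160 mm high, standing; origin under its centre
- tape: bystander, loose roll 96 mm in diameter, 30 mm high, lying flat; origin under its centre
- carton_small: bystander, loose closed carton 90 x 70 x 60 mm; origin under its centre

How it is judged:
By the outcome, as a careful person would: the job done as asked, in the order asked, and still so for the second after the job is handed in, with the robot touching nothing.
It also fails if it takes over 54 s, if anything falls off the work surface, if the arm or the gripper's body presses on something with over 40 N, if the wrist force passes 120 N, or if a joint passes its speed limit or range.

## Working session

There is one attempt and no reset: what is moved stays moved. The work goes in short steps, Python scripts to look and compute and a shell command to move; the robot and the scene stay as the last step left them, time stands still between calls to the robot, and variables do not carry over. Pictures are saved under pics/ and viewed, at most 10 in all, crops included, and the job is handed in when it is done.

```bash
mkdir -p pics
cat > h.py <<'E'
import numpy as np,cv2,pickle
from scipy.spatial.transform import Rotation as Ro
from bench import monitor,imaging,workorder
def cap(n):
    s=monitor.state(); c=imaging.capture(n); c['s']=s
    pickle.dump(c,open(n+'.pkl','wb')); return c
def rays(c,u,v):
    K=np.array([[c['fx'],0,c['cx']],[0,c['fy'],c['cy']],[0,0,1.]])
    p=cv2.undistortPoints(np.stack([u,v],-1).reshape(-1,1,2).astype(float),K,np.array([c['k1'],0,0,0.]))
    return np.c_[p[:,0],np.ones(len(p))]
def T(c):
    "world from camera R,t"
    if 'R' in c and 'tool_from_camera' not in c:
        R=np.array(c['R']);return R.T,-R.T@np.array(c['t'])
    A=np.array(c['tool_from_camera']);s=c['s'];Rw=Ro.from_euler('xyz',s['orientation']).as_matrix()
    return Rw@A[:3,:3],Rw@A[:3,3]+np.array(s['tool_pos'])
def cloud(c):
    h,w=c['range_z'].shape;v,u=np.mgrid[:h,:w]
    d=rays(c,u.ravel(),v.ravel());R,t=T(c)
    P=(d*c['range_z'].reshape(-1,1))@R.T+t
    return P.reshape(h,w,3),c['range_z']>0
def onplane(c,u,v,z):
    d=rays(c,np.atleast_1d(u),np.atleast_1d(v));R,t=T(c);d=d@R.T
    return t+d*((z-t[2])/d[:,2])[:,None]
E
python3 - <<'E'
from h import *
for n in('top','side'):
    c=cap(n);cv2.imwrite(f'pics/{n}0.png',c['frame']);print(n,T(c),c['fx'],c['k1'])
print(monitor.state())
E
```

```text
top (array([[ 1.48072433e-03, -9.89342415e-01,  1.45600113e-01],
       [-9.99911564e-01,  4.59485961e-04,  1.32910771e-02],
       [-1.32163275e-02, -1.45606917e-01, -9.89254241e-01]]), array([ 0.43998888, -0.00905884,  1.26278813])) 461.04224296312015 -0.14724387669118366
side (array([[ 0.76716677, -0.35155939,  0.53652692],
       [-0.64107706, -0.39178939,  0.65994037],
       [-0.02180268, -0.85023942, -0.52594446]]), array([-0.07018828, -0.84851017,  0.7848661 ])) 478.0048962604775 -0.07547229519523542
{'clock': 0.1, 'qpos': array([ 1.16638449e+00,  3.51150818e-01,  1.65234586e+00, -5.01583126e-06,
        1.13911920e+00, -8.46060463e-02]), 'joint_velocities': array([ 0.0017905 , -0.00033818, -0.00118963,  0.00012793, -0.00114135,
       -0.00052708]), 'effort': array([ 1.67260365e-03, -5.06836402e+01, -2.91874552e+01, -2.58385074e-05,
        2.66168558e-03,  2.48733403e-05]), 'tool_pos': array([0.17277349, 0.5218469 , 0.23083495]), 'orientation': array([-3.14057271e+00, -8.19303285e-05,  2.82178892e+00]), 'force': array([-0.59624383,  0.586984  ,  0.49020819]), 'moment': array([-0.04144466, -0.0044874 ,  0.01029576]), 'grasp_force': 0.0, 'grip_width': 0.9986088349182655}
```

View pics/top0.png

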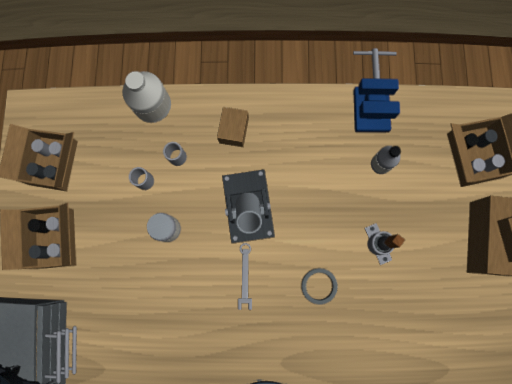

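View pics/side0.png

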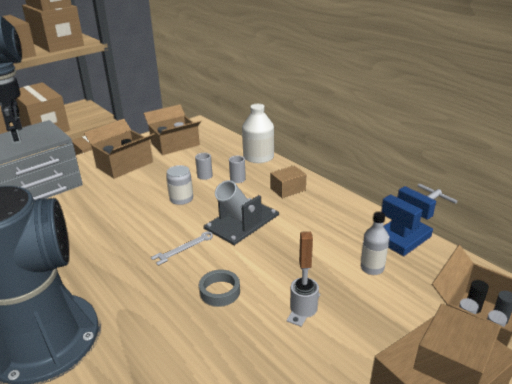

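The top view shows the holder and brush at about (383,242), with the handle end at (398,240). The bowl mouth is at (248,222), opening toward the robot, and the wrench is at (245,278). The side view shows the brush upright at (306,270) and the bowl mouth at (228,188).

Run:
```python
from h import *
import pickle
C={n:pickle.load(open(n+'.pkl','rb')) for n in('top','side')}
hp=onplane(C['top'],383,242,.065)[0];bp=onplane(C['top'],248,222,.13)[0];print('holder~',hp,'mouth~',bp)
np.set_printoptions(precision=4,suppress=True)
for n,c in C.items():
    P,ok=cloud(c)
    near=ok&(np.hypot(P[...,0]-hp[0],P[...,1]-hp[1])<.09)
    print(n,'bench z',np.median(P[ok&(abs(P[...,2])<.02)][:,2]))
    hsv=cv2.cvtColor(c['frame'],cv2.COLOR_BGR2HSV)
    for lo in np.arange(.05,.22,.015):
        m=near&(P[...,2]>lo)&(P[...,2]<lo+.015)
        if m.sum()>3:
            q=P[m];print(round(lo,3),m.sum(),q.mean(0),q.min(0)[:2],q.max(0)[:2])
    r=near&(P[...,2]>.057)&(P[...,2]<.072)&(hsv[...,1]<80)&(hsv[...,2]>60)
    q=P[r][:,:2]
    if len(q)>5:
        A=np.c_[2*q,np.ones(len(q))];s=np.linalg.lstsq(A,(q**2).sum(1),rcond=None)[0];print('rimfit',s[:2],np.sqrt(s[2]+s[:2]@s[:2]),len(q))
    nb=ok&(np.hypot(P[...,0]-bp[0]-.03,P[...,1]-bp[1])<.12)&(P[...,2]>.02)
    print('bowl',nb.sum(),P[nb].max(0),P[nb].min(0))
    np.save(n+'_bowl.npy',P[nb])
big=[]
for n,(x,y,w,h) in {'top':(208,160,80,92),'side':(195,170,95,80),}.items():
    big.append(cv2.resize(C[n]['frame'][y:y+h,x:x+w],(400,400*h//w),interpolation=cv2.INTER_CUBIC))
x=C['top']['frame'][215:275,355:415];big.append(cv2.resize(x,(400,400)))
x=C['side']['frame'][225:330,270:340];big.append(cv2.resize(x,(400,300)))
h=600;im=np.zeros((900,800,3),np.uint8)
pos=[(0,0),(0,400),(460,0),(460,400)]
for b,(r,cc) in zip(big,pos): 
    b=b[:900-r];im[r:r+b.shape[0],cc:cc+b.shape[1]]=b
cv2.imwrite('pics/crops.png',cv2.resize(im,(533,600)))
```

```text
holder~ [ 0.49302413 -0.30527618  0.065     ] mouth~ [0.54022604 0.04395095 0.13      ]
top bench z 0.00017838323812569
0.05 121 [ 0.4919 -0.2954  0.0607] [ 0.4618 -0.3323] [ 0.5222 -0.276 ]
0.065 165 [ 0.489  -0.3004  0.0726] [ 0.4619 -0.3285] [ 0.5217 -0.2782]
0.08 9 [ 0.4867 -0.3007  0.0851] [ 0.477  -0.3116] [ 0.4946 -0.291 ]
0.125 15 [ 0.491  -0.2975  0.1344] [ 0.4774 -0.3041] [ 0.5071 -0.2918]
0.14 20 [ 0.4903 -0.2965  0.1478] [ 0.4769 -0.3055] [ 0.5062 -0.2892]
0.155 21 [ 0.4894 -0.296   0.1626] [ 0.4766 -0.3057] [ 0.5056 -0.2901]
0.17 26 [ 0.4895 -0.2976  0.1781] [ 0.4758 -0.3071] [ 0.5065 -0.2897]
0.185 21 [ 0.4892 -0.2983  0.1924] [ 0.4754 -0.3089] [ 0.5057 -0.2904]
0.2 115 [ 0.4908 -0.3055  0.2051] [ 0.4772 -0.3207] [ 0.5052 -0.2902]
rimfit [ 0.492  -0.3068] 0.027677024587864522 139
bowl 1444 [0.6679 0.1129 0.1516] [ 0.5066 -0.0104  0.0204]
side bench z -0.0003808763333223997
0.05 283 [ 0.4819 -0.3187  0.0597] [ 0.459  -0.3402] [ 0.5223 -0.2786]
0.065 236 [ 0.4848 -0.3122  0.0727] [ 0.4593 -0.3374] [ 0.5121 -0.279 ]
0.08 33 [ 0.488  -0.3105  0.0879] [ 0.4836 -0.3136] [ 0.4941 -0.3047]
0.095 33 [ 0.4874 -0.3101  0.1035] [ 0.4834 -0.3146] [ 0.4935 -0.3042]
0.11 25 [ 0.4856 -0.3129  0.1193] [ 0.479  -0.3193] [ 0.492  -0.3041]
0.125 63 [ 0.4837 -0.3142  0.1341] [ 0.4746 -0.3234] [ 0.4944 -0.2932]
0.14 71 [ 0.4827 -0.3146  0.1479] [ 0.4744 -0.3236] [ 0.493  -0.2925]
0.155 70 [ 0.483  -0.3154  0.1627] [ 0.4743 -0.3232] [ 0.4929 -0.3054]
0.17 73 [ 0.4831 -0.3155  0.1781] [ 0.475  -0.3238] [ 0.4945 -0.3021]
0.185 81 [ 0.4828 -0.3146  0.1928] [ 0.4742 -0.3243] [ 0.495  -0.2984]
0.2 101 [ 0.4882 -0.3095  0.205 ] [ 0.4743 -0.3236] [ 0.5039 -0.2934]
rimfit [ 0.4908 -0.3085] 0.026483232398942992 268
bowl 1369 [0.6313 0.095  0.1496] [ 0.5145 -0.014   0.0203]
```

View pics/crops.png

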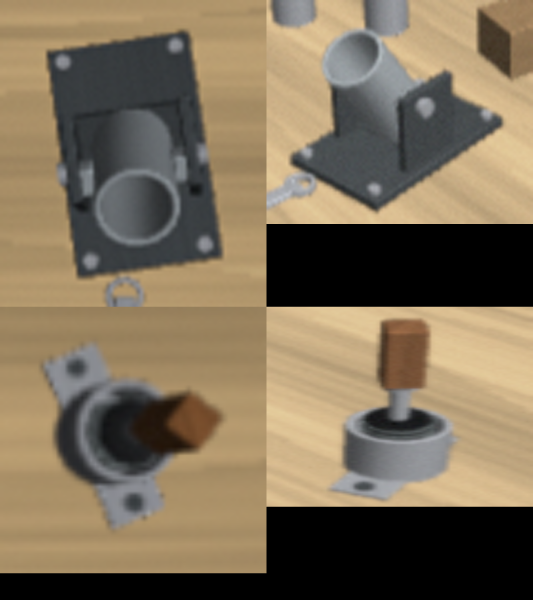

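Run:
```python
from h import *
from scipy.optimize import least_squares
np.set_printoptions(precision=4,suppress=True)
C={n:pickle.load(open(n+'.pkl','rb')) for n in('top','side')}
# handle top
Q=[]
for n,c in C.items():
    P,ok=cloud(c)
    m=ok&(np.hypot(P[...,0]-.49,P[...,1]+.307)<.03)&(P[...,2]>.2)
    r=cv2.minAreaRect(P[m][:,:2].astype(np.float32)*1000);print(n,'handle top',r,P[m][:,2].max());Q.append(P[m][:,:2])
print('both',cv2.minAreaRect(np.vstack(Q).astype(np.float32)*1000))
B=[]
for n,c in C.items():
    P,ok=cloud(c);hsv=cv2.cvtColor(c['frame'],cv2.COLOR_BGR2HSV)
    m=ok&(np.hypot(P[...,0]-.58,P[...,1]-.035)<.14)&(P[...,2]>.008)&(P[...,2]<.016)&(hsv[...,2]<80)
    if n=='top':
        k=max(cv2.findContours(m.astype(np.uint8),cv2.RETR_EXTERNAL,cv2.CHAIN_APPROX_NONE)[0],key=len)[:,0]
        W=onplane(c,k[:,0],k[:,1],.012)
        print('plate',cv2.minAreaRect((W[:,:2]*1000).astype(np.float32)))
    g=ok&(np.hypot(P[...,0]-.56,P[...,1]-.04)<.08)&(P[...,2]>.06)&(hsv[...,2]>75)&(hsv[...,1]<70)
    B.append(P[g])
    print(n,g.sum())
B=np.vstack(B)
def f(p):
    a=np.array([-np.sin(.5585)*np.cos(p[2]),-np.sin(.5585)*np.sin(p[2]),np.cos(.5585)])
    o=np.array([p[0],p[1],.034]);d=B-o;s=d@a;r=np.linalg.norm(d-s[:,None]*a,axis=1)
    e=np.minimum(abs(r-.032),abs(r-.027));return e
for y0 in(0,.1,.2):
    r=least_squares(f,[.601,.038,y0],loss='soft_l1',f_scale=.001);p=r.x
    a=np.array([-np.sin(.5585)*np.cos(p[2]),-np.sin(.5585)*np.sin(p[2]),np.cos(.5585)])
    o=np.r_[p[:2],.034];print(p,r.cost,np.median(abs(f(p))),'mouth',o+.116*a,'max axial',np.percentile((B-o)@a,[95,99]))
```

```text
top handle top ((490.8964538574219, -305.73944091796875), (25.310808181762695, 24.310504913330078), 49.45553207397461) 0.2098601255195338
side handle top ((489.8124084472656, -307.9419250488281), (25.10416603088379, 23.823427200317383), 55.8775634765625) 0.20828031120028
both ((490.6490783691406, -306.52557373046875), (27.21564292907715, 24.51613998413086), 51.84749221801758)
plate ((538.686767578125, 42.259098052978516), (72.24320220947266, 117.678955078125), 9.380243301391602)
top 682
side 831
[ 0.6043  0.0395 -0.0069] 0.00436619515168409 0.001485316393047477 mouth [0.5428 0.0399 0.1324] max axial [0.1187 0.1215]
[ 0.6048  0.0391 -0.0236] 0.004367516327047181 0.0014911851981749165 mouth [0.5434 0.0405 0.1324] max axial [0.1192 0.122 ]
[ 0.6043  0.0395 -0.0069] 0.0043661951516416825 0.001485313860531405 mouth [0.5428 0.0399 0.1324] max axial [0.1187 0.1215]
```

Run:
```python
from h import *
np.set_printoptions(precision=4,suppress=True)
for n in ('top','side'):
    c=pickle.load(open(n+'.pkl','rb'))
    P,ok=cloud(c);hsv=cv2.cvtColor(c['frame'],cv2.COLOR_BGR2HSV)
    m=ok&(np.hypot(P[...,0]-.6,P[...,1]-.04)<.15)&(P[...,2]>.007)&(P[...,2]<.016)&(hsv[...,2]<90)
    q=P[m][:,:2];print(n,m.sum(),cv2.minAreaRect((q*1000).astype(np.float32)))
    if n=='top':
        # edge lines
        for lo,hi in((.53,.68),):
            xs=np.arange(.52,.68,.006);l=[];r=[]
            for x in xs:
                y=q[abs(q[:,0]-x)<.003,1];l.append(y.max());r.append(y.min())
            print('yaw from edges',np.polyfit(xs,l,1),np.polyfit(xs,r,1))
    # rim circle: bright points near rim plane for yaw .13
    th=.13;u=np.array([np.cos(th),np.sin(th),0]);a=np.r_[-np.sin(.5585)*u[:2],np.cos(.5585)]
    o=np.array([.604,.047,.034]); v=np.cross(a,[-u[1],u[0],0]);w=np.array([-u[1],u[0],0])
    d=P-o;s=d@a
    g=ok&(abs(s-.116)<.005)&(np.hypot(d@v,d@w)<.05)&(hsv[...,2]>80)
    print('axial max',np.percentile(s[ok&(np.hypot(d@v,d@w)<.045)&(s<.14)&(hsv[...,2]>80)],[95,99]))
    z=np.c_[(d@v)[g],(d@w)[g]]
    for _ in range(4):
        A=np.c_[2*z,np.ones(len(z))];k=np.linalg.lstsq(A,(z**2).sum(1),rcond=None)[0];R=np.sqrt(k[2]+k[:2]@k[:2])
        e=abs(np.hypot(*(z-k[:2]).T)-R);z=z[e<.004]
    print('rim',k[:2],R,len(z),'centre',o+.116*a+k[0]*v+k[1]*w)
    # ellipse outline
    x,y=(248,221) if n=='top' else (228,186)
```

```text
top 1308 ((595.8677368164062, 50.89293670654297), (188.09132385253906, 117.94905090332031), 8.502058029174805)
yaw from edges [ 0.2481 -0.0508] [ 0.1406 -0.0826]
axial max [0.1191 0.1209]
rim [0.0014 0.0033] 0.029332527054638687 159 centre [0.5414 0.0421 0.1316]
side 871 ((593.3157958984375, 45.11862564086914), (188.2560577392578, 116.48506164550781), 8.231571197509766)
axial max [0.1174 0.1196]
rim [0.0033 0.0014] 0.029227444871959007 146 centre [0.5401 0.04   0.1306]
```

```bash
cat >> h.py <<'E'
np.set_printoptions(precision=4,suppress=True)
YAW=.146
def bowlR(yaw=YAW,L=np.radians(32)):
    u=np.array([np.cos(yaw),np.sin(yaw),0]);k=np.array([0,0,1.])
    a=-np.sin(L)*u+np.cos(L)*k; y=np.cos(L)*u+np.sin(L)*k;z=-a
    return np.c_[np.cross(y,z),y,z],a
def downR(yaw): return Ro.from_euler('xyz',[np.pi,0,yaw]).as_matrix()
def go(p,R,s=None):
    s=s or monitor.state();R0=Ro.from_euler('xyz',s['orientation']).as_matrix()
    print('shift mm',R0.T@(np.array(p)-s['tool_pos'])*1000,'rv',Ro.from_matrix(R0.T@R).as_rotvec(),'t',s['clock'])
E
python3 - <<'E'
from h import *
R,a=bowlR();M=np.array([.541,.041,.131]);go(M+.16*a,R)
E
```

```text
shift mm [-424.9683 -378.8212  -35.5012] rv [-0.5009 -0.3078  1.0751] t 0.1
```

```bash
python3 -m pendant '[-425,-379,-35.5,-0.501,-0.308,1.075,85,-425,-379,-35.5,-0.501,-0.308,1.075,85,-425,-379,-35.5,-0.501,-0.308,1.075,85,-425,-379,-35.5,-0.501,-0.308,1.075,85,-425,-379,-35.5,-0.501,-0.308,1.075,85,-425,-379,-35.5,-0.501,-0.308,1.075,85,-425,-379,-35.5,-0.501,-0.308,1.075,85,-425,-379,-35.5,-0.501,-0.308,1.075,85,-425,-379,-35.5,-0.501,-0.308,1.075,85,-425,-379,-35.5,-0.501,-0.308,1.075,85,-425,-379,-35.5,-0.501,-0.308,1.075,85,-425,-379,-35.5,-0.501,-0.308,1.075,85]'
python3 - <<'E'
from h import *
R,a=bowlR();M=np.array([.541,.041,.131]);go(M+.16*a,R)
E
```

```text
clock: 1.3
tool_pos: [0.4537, 0.0345, 0.2663]
orientation: [2.583, -0.001, 1.717]
force: [1.0, 0.8, -0.9]
grip_width: 0.993
grasp_force: 0.0
shift mm [-6.2607  2.361   1.0624] rv [ 0.0005 -0.0008 -0.0002] t 1.3
```

```bash
python3 -m pendant '[0,0,0,0,0,0,85,0,0,0,0,0,0,85,0,0,0,0,0,0,85]'
python3 - <<'E'
from h import *
c=cap('wrist');R,t=T(c);print(R,t,monitor.state()['qpos'])
cv2.imwrite('pics/w1.png',c['frame'])
B,a=bowlR();M=np.array([.541,.041,.131]);
x=R.T@(M-t);print('mouth px',c['fx']*x[0]/x[2]+c['cx'],c['fy']*x[1]/x[2]+c['cy'],x[2]);go(M+.16*a,B)
E
```

```text
clock: 1.6
tool_pos: [0.4527, 0.0366, 0.2657]
orientation: [2.584, -0.001, 1.717]
force: [-0.7, 1.3, 0.4]
grip_width: 0.994
grasp_force: 0.0
[[ 0.84   -0.0272  0.542 ]
 [ 0.1234 -0.963  -0.2397]
 [ 0.5284  0.2682 -0.8055]] [0.3658 0.1065 0.3873] [-0.0969 -0.0998  2.1908  0.2616  0.5215 -0.436 ]
mouth px 258.80651034165487 182.90693088597476 0.3170232160956389
shift mm [-8.9031  3.0862  0.9116] rv [-0.001  -0.0017  0.0006] t 1.65
```

View pics/w1.png

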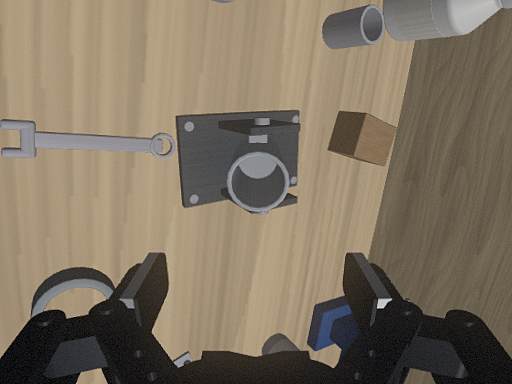

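The wrist picture shows the bowl rim centred near (258,182), within 1 px of my estimate. The cradle bolts are at (188,127), (194,199), (295,118) and (293,180).

Run:
```python
from h import *
c=pickle.load(open('wrist.pkl','rb'));P,ok=cloud(c);g=cv2.cvtColor(c['frame'],cv2.COLOR_BGR2GRAY)
print('bench',np.median(P[ok&(abs(P[...,2])<.02)][:,2]))
hsv=cv2.cvtColor(c['frame'],cv2.COLOR_BGR2HSV)
m=ok&(np.hypot(P[...,0]-.6,P[...,1]-.05)<.15)&(P[...,2]>.008)&(P[...,2]<.015)&(hsv[...,2]<110)&(hsv[...,1]<90)
print('plate',m.sum(),cv2.minAreaRect((P[m][:,:2]*1000).astype(np.float32)))
w=onplane(c,[188,194,295,293],[127,199,118,180],.014);print(w)
for th in(.135,.15):
  B,a=bowlR(th);o=np.array([.541,.041,.131])-.116*a;v=B[:,1];w=B[:,0]
  d=P-o;s=d@a
  for b in(.108,.112,.116,.12):
    G=ok&(abs(s-b)<.002)&(np.hypot(d@v,d@w)<.04)
    z=np.c_[(d@v)[G],(d@w)[G]]
    for _ in range(4):
        A=np.c_[2*z,np.ones(len(z))];k=np.linalg.lstsq(A,(z**2).sum(1),rcond=None)[0];R=np.sqrt(k[2]+k[:2]@k[:2])
        e=abs(np.hypot(*(z-k[:2]).T)-R);z=z[e<.004]
    print(th,b,G.sum(),k[:2],R,len(z),'centre',o+.116*a+k[0]*v+k[1]*w)
  # interior floor
  G=ok&(np.hypot(d@v,d@w)<.02)&(s<.03)&(s>-.02);print('floor s',np.percentile(s[G],[10,50,90]) if G.sum() else 0)
# rim pixel ellipse
m=((hsv[...,1]<60)&(g>130)).astype(np.uint8);m[:,:215]=0;m[:,300:]=0;m[:140]=0;m[225:]=0
n,l,st,ce=cv2.connectedComponentsWithStats(m);print(st[1:][st[1:,4]>60],ce[1:][st[1:,4]>60])
i=1+np.argmax(st[1:,4]);k=cv2.findContours((l==i).astype(np.uint8),0,1)[0][0];e=cv2.fitEllipse(k);print(e)
print(onplane(c,*[np.array([q]) for q in e[0]],.1315))
```

```text
bench 0.00038652207412381845
plate 5523 ((577.7498168945312, 48.67457962036133), (220.39166259765625, 119.39065551757812), 8.581615447998047)
[[ 0.5055  0.0833  0.014 ]
 [ 0.5211 -0.0099  0.014 ]
 [ 0.6709  0.1109  0.014 ]
 [ 0.6856  0.0153  0.014 ]]
0.135 0.108 106 [-0.001  0.004] 0.02907075222627202 106 centre [0.5396 0.0448 0.1305]
0.135 0.112 122 [-0.001  0.004] 0.029005489986567396 122 centre [0.5396 0.0449 0.1305]
0.135 0.116 326 [-0.0008  0.0027] 0.029279347940185343 326 centre [0.54   0.0435 0.1306]
0.135 0.12 614 [-0.001   0.0014] 0.029268766494229444 614 centre [0.5399 0.0423 0.1304]
floor s [0.0076 0.0086 0.0097]
0.15 0.108 110 [-0.001   0.0039] 0.029066191308855342 110 centre [0.5396 0.0448 0.1305]
0.15 0.112 119 [-0.0009  0.004 ] 0.029007499033930427 119 centre [0.5396 0.0448 0.1305]
0.15 0.116 336 [-0.0008  0.0027] 0.029106102234872273 335 centre [0.5399 0.0436 0.1306]
0.15 0.12 605 [-0.001   0.0014] 0.02927089897937244 605 centre [0.5399 0.0423 0.1305]
floor s [0.0076 0.0087 0.0097]
[[ 228  152   62   63 1252]] [[257.6845 174.5719]]
((258.0340270996094, 182.01268005371094), (59.43692398071289, 60.625301361083984), 119.14332580566406)
[[0.5396 0.0421 0.1315]]
```

```bash
sed -i 's/^YAW=.*/YAW=.153;M=np.array([.540,.0418,.1324]);HB=np.array([.4906,-.3067])/' h.py
python3 - <<'E'
from h import *
go([*HB,.31],downR(np.radians(51.8)))
E
```

```text
shift mm [-345.5016   12.5053  -44.6913] rv [ 0.5256 -0.2278  0.7921] t 1.65
```

```bash
python3 -m pendant '[-345,12.5,-45,0.526,-0.228,0.792,85,-345,12.5,-45,0.526,-0.228,0.792,85,-345,12.5,-45,0.526,-0.228,0.792,85,-345,12.5,-45,0.526,-0.228,0.792,85,-345,12.5,-45,0.526,-0.228,0.792,85,-345,12.5,-45,0.526,-0.228,0.792,85,-345,12.5,-45,0.526,-0.228,0.792,85,-345,12.5,-45,0.526,-0.228,0.792,85,-345,12.5,-45,0.526,-0.228,0.792,85,-345,12.5,-45,0.526,-0.228,0.792,85]'
python3 - <<'E'
from h import *
c=cap('wrist');cv2.imwrite('pics/w2.png',c['frame']);P,ok=cloud(c)
m=ok&(np.hypot(P[...,0]-.49,P[...,1]+.307)<.035)&(P[...,2]>.195)&(P[...,2]<.215)
print(m.sum(),cv2.minAreaRect(P[m][:,:2].astype(np.float32)*1000) if m.sum() else 0, P[m].mean(0))
R,t=T(c);x=R.T@(np.array([*HB,.206])-t);print(c['fx']*x[0]/x[2]+c['cx'],c['fy']*x[1]/x[2]+c['cy'],t)
go([*HB,.31],downR(np.radians(51.8)));print(monitor.state()['qpos'])
E
```

```text
clock: 2.65
tool_pos: [0.4907, -0.3056, 0.3105]
orientation: [3.141, 0.0, 0.905]
force: [0.0, 0.4, 0.6]
grip_width: 0.996
grasp_force: 0.0
818 ((489.52667236328125, -306.79376220703125), (23.74031639099121, 23.23397445678711), 52.239784240722656) [ 0.4904 -0.3056  0.2054]
256.5007414839109 192.65167192421978 [ 0.5408 -0.2412  0.4535]
shift mm [-0.8544  0.6704  0.7932] rv [0.0005 0.0001 0.0009] t 2.7
[-0.6376  0.3352  1.4747 -0.0001  1.3313  0.0283]
```

View pics/w2.png

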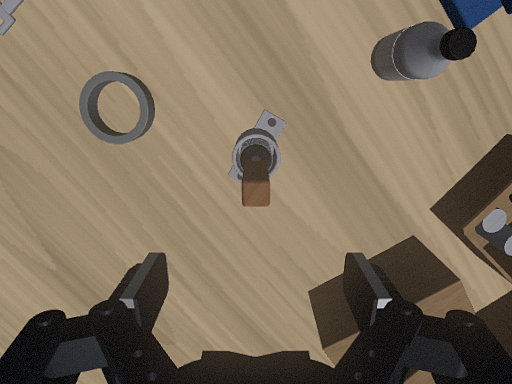

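The handle is centred at about (256,192), squared to the fingers. I'll check clearance to the box at lower right (330,300) and measure the pot rim.

Run:
```python
from h import *
pts=[]
for n in('wrist','top','side'):
    c=pickle.load(open(n+'.pkl','rb'));P,ok=cloud(c)
    d=np.hypot(P[...,0]-HB[0],P[...,1]-HB[1])
    m=ok&(d>.04)&(d<.2)&(P[...,2]>.07)&(P[...,2]<.23)
    if m.sum():
        i=np.argsort(d[m])[:3];print(n,m.sum(),P[m][i],d[m][i])
    m=ok&(d<.036)&(abs(P[...,2]-.067)<.003)&(d>.022)
    z=P[m][:,:2]
    for _ in range(4):
        A=np.c_[2*z,np.ones(len(z))];k=np.linalg.lstsq(A,(z**2).sum(1),rcond=None)[0];R=np.sqrt(k[2]+k[:2]@k[:2])
        z=z[abs(np.hypot(*(z-k[:2]).T)-R)<.003]
    print(n,'pot',k[:2],R,len(z))
go([.4901,-.3067,.152],downR(np.radians(52)))
```

```text
wrist 571 [[ 0.6824 -0.3176  0.0985]
 [ 0.6826 -0.3163  0.0971]
 [ 0.6829 -0.3163  0.0941]] [0.1921 0.1923 0.1925]
wrist pot [ 0.4902 -0.307 ] 0.02839828035647569 414
top 44 [[ 0.6844 -0.3195  0.078 ]
 [ 0.6851 -0.3123  0.0748]
 [ 0.6851 -0.3144  0.0875]] [0.1943 0.1946 0.1947]
top pot [ 0.4923 -0.3057] 0.028594994107639552 59
side 135 [[ 0.6801 -0.3229  0.0705]
 [ 0.6813 -0.3259  0.0866]
 [ 0.6817 -0.3284  0.0879]] [0.1902 0.1917 0.1923]
side pot [ 0.4906 -0.3085] 0.02846445498109403 63
shift mm [ -1.1484   0.1986 158.793 ] rv [ 0.0005  0.0001 -0.0026] t 2.7
```

```bash
python3 -m pendant '[-1,0,50,0,0,0,85,-1,0,100,0,0,0,85,-1,0,140,0,0,0,85,-1,0,158.5,0,0,0,85,-1,0,158.5,0,0,0,85,-1,0,158.5,0,0,0,10,-1,0,158.5,0,0,0,10,-1,0,158.5,0,0,0,10,-1,0,158.5,0,0,0,10,-1,0,158.5,0,0,0,10,-1,0,158.5,0,0,0,10,-1,0,158.5,0,0,0,10]' 80
python3 -m pendant '[0,0,0,0,0,0,10,0,0,0,0,0,0,10,0,0,0,0,0,0,10]'
```

```text
clock: 3.9
tool_pos: [0.4902, -0.3085, 0.1532]
orientation: [3.14, 0.0, 0.903]
force: [-0.9, 1.1, 6.6]
grip_width: 0.271
grasp_force: 79.1
clock: 4.2
tool_pos: [0.4902, -0.3085, 0.1531]
orientation: [3.14, 0.0, 0.903]
force: [-0.3, 0.4, 6.8]
grip_width: 0.272
grasp_force: 79.1
```

```bash
python3 -m pendant '[0,0,-20,0,0,0,10,0,0,-60,0,0,0,10,0,0,-100,0,0,0,10,0,0,-135,0,0,0,10,0,0,-135,0,0,0,10]'
python3 - <<'E'
from h import *
print(monitor.state()['grasp_force'],monitor.state()['force'])
R,a=bowlR();go(M+.197*a,R)
E
```

```text
clock: 4.7
tool_pos: [0.4912, -0.3092, 0.2922]
orientation: [3.133, -0.0, 0.903]
force: [0.1, -1.3, -1.4]
grip_width: 0.27
grasp_force: 78.9
78.90001773834229 [ 0.1364 -1.3225 -1.3694]
shift mm [ 229.3495 -250.1534   -9.3776] rv [-0.5183  0.2324 -0.7979] t 4.7
```

```bash
python3 -m pendant '[229,-250,-40,-0.518,0.232,-0.798,10,229,-250,-40,-0.518,0.232,-0.798,10,229,-250,-40,-0.518,0.232,-0.798,10,229,-250,-40,-0.518,0.232,-0.798,10,229,-250,-40,-0.518,0.232,-0.798,10,229,-250,-40,-0.518,0.232,-0.798,10,229,-250,-40,-0.518,0.232,-0.798,10,229,-250,-40,-0.518,0.232,-0.798,10,229,-250,-40,-0.518,0.232,-0.798,10,229,-250,-40,-0.518,0.232,-0.798,10,229,-250,-40,-0.518,0.232,-0.798,10]'
python3 - <<'E'
from h import *
print(monitor.state()['grip_width'],monitor.state()['force'],monitor.state()['qpos'])
R,a=bowlR();go(M+.197*a,R)
c=cap('side');s=cap('top')
im=np.hstack([cv2.resize(c['frame'][90:270,150:350],(400,360)),cv2.resize(s['frame'][150:330,170:370],(400,360))]);cv2.imwrite('pics/pre.png',im)
E
```

```text
clock: 5.8
tool_pos: [0.4357, 0.0255, 0.3266]
orientation: [2.59, -0.006, 1.722]
force: [0.1, -0.2, -0.2]
grip_width: 0.269
grasp_force: 79.8
0.2688207517681984 [ 0.0681 -0.191  -0.2074] [-0.1452 -0.2171  2.1228  0.2412  0.7202 -0.4343]
shift mm [  0.0837 -13.199   23.7053] rv [-0.0074 -0.0039 -0.0048] t 5.8
```

View pics/pre.png

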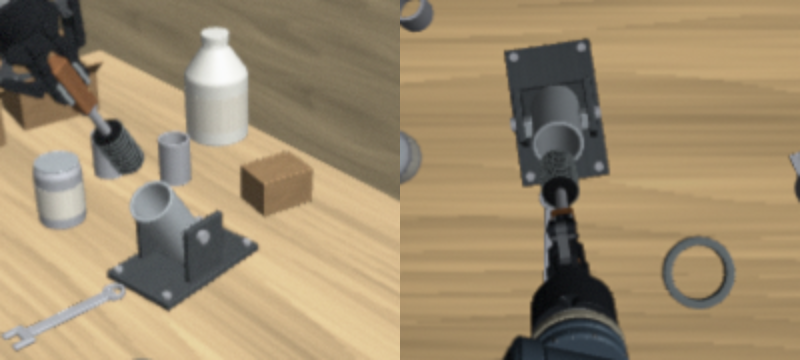

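The side view shows the brush lined up above the mouth, bristles at about (120,148) and mouth at (153,203). Next I measure how the brush sits in the hand.

Run:
```python
from h import *
from scipy.optimize import least_squares
Q=[]
for n in('side','top'):
    c=pickle.load(open(n+'.pkl','rb'));s=c['s'];P,ok=cloud(c)
    R0=Ro.from_euler('xyz',s['orientation']).as_matrix()
    t=(P[ok]-s['tool_pos'])@R0*1000
    m=(np.hypot(t[:,0],t[:,1])<32)&(t[:,2]>75)&(t[:,2]<160)
    g=c['frame'][ok].max(1)<100
    q=t[m&g];print(n,len(q),np.percentile(q[:,2],[1,50,95,99]));q=q[(q[:,2]>80)&(q[:,2]<142)]
    Q.append(q)
q=np.vstack(Q)
f=lambda p:np.hypot(q[:,0]-p[0]-p[2]*(q[:,2]-110),q[:,1]-p[1]-p[3]*(q[:,2]-110))-20
r=least_squares(f,[0,0,0,0],loss='soft_l1',f_scale=1);print(r.x,np.median(abs(f(r.x))))
```

```text
side 388 [ 75.3677  96.9603 138.0377 143.8321]
top 423 [ 75.5887  88.84   138.6902 142.9393]
[ 1.3256  0.3473 -0.0032  0.0056] 0.8885875821648668
```

```bash
python3 -m pendant '[-1,-13.2,24,-0.0074,-0.004,-0.005,10,-1,-13.2,24,-0.0074,-0.004,-0.005,10,-1,-13.2,24,-0.0074,-0.004,-0.005,10,-1,-13.2,24,-0.0074,-0.004,-0.005,10]'
python3 - <<'E'
from h import *
R,a=bowlR();go(M+.197*a,R)
E
```

```text
clock: 6.3
tool_pos: [0.4374, 0.0256, 0.3007]
orientation: [2.581, 0.001, 1.725]
force: [-0.1, 0.6, -2.1]
grip_width: 0.272
grasp_force: 79.7
shift mm [ 0.3721 -1.0946  0.7973] rv [ 0.0022 -0.0003  0.0017] t 6.3
```

```bash
python3 -m pendant '[-0.5,-1,20,0.002,0,0,10,-0.5,-1,40,0.002,0,0,10,-0.5,-1,60,0.002,0,0,10,-0.5,-1,80,0.002,0,0,10,-0.5,-1,100,0.002,0,0,10,-0.5,-1,100,0.002,0,0,10]'
python3 - <<'E'
from h import *
s=monitor.state();print(s['force'],s['moment'])
R,a=bowlR();go(M+.031*a,R)
E
```

```text
clock: 6.9
tool_pos: [0.489, 0.0335, 0.2135]
orientation: [2.586, -0.0, 1.726]
force: [-0.5, -0.3, -0.6]
grip_width: 0.273
grasp_force: 79.9
[-0.4706 -0.2529 -0.6246] [-0.134   0.4166 -0.0167]
shift mm [ 0.3284  1.0156 65.1222] rv [-0.0026 -0.0015  0.0018] t 6.9
```

```bash
python3 -m pendant '[0,0.5,20,0,0,0,10,0,1,40,0,0,0,10,0,1,52,0,0,0,10,0,1,57,0,0,0,10,0,1,57,0,0,0,10]'
python3 -m pendant '[0,0,2,0,0,0,10,0,0,2,0,0,0,10]'
```

```text
clock: 7.4
tool_pos: [0.5195, 0.0382, 0.1672]
orientation: [2.583, 0.0, 1.726]
force: [0.1, 0.3, -0.5]
grip_width: 0.27
grasp_force: 79.8
clock: 7.6
tool_pos: [0.5204, 0.0383, 0.1656]
orientation: [2.583, 0.001, 1.726]
force: [0.1, -0.3, -1.7]
grip_width: 0.273
grasp_force: 79.8
```

```bash
python3 -m pendant '[0,0,2,0,0,0,10,0,0,2,0,0,0,10]'
python3 -m pendant '[0,0,2,0,0,0,10,0,0,2,0,0,0,10]'
```

```text
clock: 7.8
tool_pos: [0.5211, 0.0386, 0.1647]
orientation: [2.582, 0.001, 1.727]
force: [-21.1, -2.6, 26.7]
grip_width: 0.269
grasp_force: 84.4
clock: 8.0
tool_pos: [0.5219, 0.0389, 0.1646]
orientation: [2.58, 0.001, 1.727]
force: [-45.9, -5.8, 59.1]
grip_width: 0.272
grasp_force: 89.6
```

Floor contact is confirmed, at about 75 N along the axis. I now draw up 90 mm, then take the second stroke.

```bash
python3 -m pendant '[0,0,-20,0,0,0,10,0,0,-45,0,0,0,10,0,0,-70,0,0,0,10,0,0,-90,0,0,0,10,0,0,-90,0,0,0,10,0,0,-90,0,0,0,10]'
python3 - <<'E'
from h import *
s=monitor.state();print(s['force'])
R,a=bowlR();d=s['tool_pos']-M;print('s_end mm',(d@a+.116-.147)*1000);go(M+(d@a)*a,R)
c=cap('side')
cv2.imwrite('pics/up.png',cv2.resize(c['frame'][110:250,170:310],(560,560)))
E
```

```text
clock: 8.6
tool_pos: [0.4755, 0.0313, 0.2379]
orientation: [2.583, 0.001, 1.726]
force: [0.8, -0.1, -1.0]
grip_width: 0.27
grasp_force: 79.8
[ 0.814  -0.0882 -1.0418]
s_end mm 93.05107451104813
shift mm [ 0.5422 -0.4901  0.0002] rv [ 0.0002 -0.0005  0.0021] t 8.6
```

View pics/up.png

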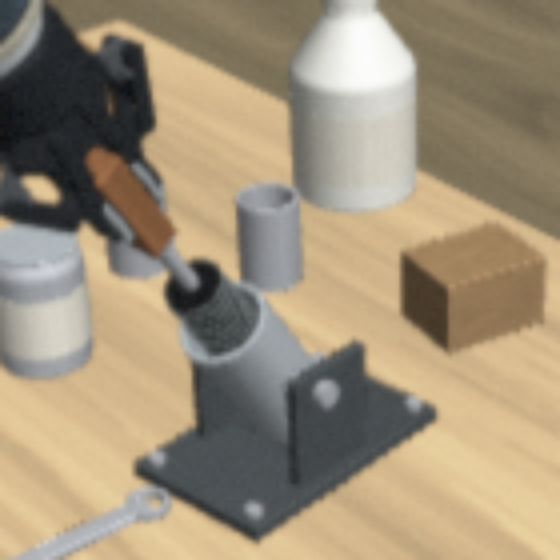

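The side picture shows the bristle tops at about (193,287), well above the rim at (228,325), so most of them are showing. On to stroke two.

```bash
python3 -m pendant '[0,0,25,0,0,0,10,0,0,50,0,0,0,10,0,0,70,0,0,0,10,0,0,82,0,0,0,10,0,0,88.5,0,0,0,10,0,0,88.5,0,0,0,10,0,0,88.5,0,0,0,10]'
```

```text
clock: 9.35
tool_pos: [0.5214, 0.0386, 0.1617]
orientation: [2.585, 0.0, 1.726]
force: [-0.2, 0.6, -2.1]
grip_width: 0.27
grasp_force: 79.9
```

```bash
python3 -m pendant '[0,0,-20,0,0,0,10,0,0,-45,0,0,0,10,0,0,-70,0,0,0,10,0,0,-88.5,0,0,0,10,0,0,-88.5,0,0,0,10,0,0,-88.5,0,0,0,10]'
python3 - <<'E'
from h import *
s=monitor.state();R,a=bowlR();d=s['tool_pos']-M;print('s_end mm',(d@a+.116-.147)*1000);go(M+(d@a)*a,R)
E
```

```text
clock: 9.95
tool_pos: [0.4756, 0.0313, 0.2373]
orientation: [2.584, 0.001, 1.726]
force: [-0.2, 0.5, -1.6]
grip_width: 0.271
grasp_force: 79.8
s_end mm 92.5660859710769
shift mm [ 0.5467 -0.2477  0.0005] rv [-0.0007 -0.0007  0.002 ] t 9.95
```

```bash
python3 -m pendant '[0,0,25,0,0,0,10,0,0,50,0,0,0,10,0,0,70,0,0,0,10,0,0,82,0,0,0,10,0,0,88.5,0,0,0,10,0,0,89.5,0,0,0,10,0,0,89.5,0,0,0,10]' 110;python3 -m pendant '[0,0,1,0,0,0,10,0,0,1,0,0,0,10]'
```

```text
clock: 10.65
tool_pos: [0.5213, 0.0387, 0.1608]
orientation: [2.586, -0.0, 1.726]
force: [-7.8, -2.3, 3.6]
grip_width: 0.267
grasp_force: 109.6
clock: 10.85
tool_pos: [0.5214, 0.0388, 0.1607]
orientation: [2.586, -0.0, 1.727]
force: [-25.8, -5.9, 25.7]
grip_width: 0.267
grasp_force: 112.9
```

Contact came within about 1 mm of stroke 2's depth, because the brush had slipped about 3 mm in the grip. Stroke 2 therefore reached the bottom too. Now I draw up, then withdraw clear.

```bash
python3 -m pendant '[0,0,-20,0,0,0,10,0,0,-45,0,0,0,10,0,0,-70,0,0,0,10,0,0,-90,0,0,0,10,0,0,-90,0,0,0,10,0,0,-110,0,0,0,10,0,0,-140,0,0,0,10,0,0,-175,0,0,0,10,0,0,-195,0,0,0,10,0,0,-195,0,0,0,10]'
python3 - <<'E'
from h import *
go([.4908,-.3071,.30],downR(.903));print(monitor.state()['force'])
E
```

```text
clock: 11.85
tool_pos: [0.4213, 0.0227, 0.3277]
orientation: [2.581, 0.001, 1.726]
force: [0.5, -0.2, -1.1]
grip_width: 0.269
grasp_force: 108.5
shift mm [-336.5624    0.0618   33.1809] rv [ 0.5291 -0.2296  0.801 ] t 11.85
[ 0.5454 -0.1803 -1.1214]
```

```bash
python3 -m pendant '[-336.5,0,33,0.529,-0.23,0.801,10,-336.5,0,33,0.529,-0.23,0.801,10,-336.5,0,33,0.529,-0.23,0.801,10,-336.5,0,33,0.529,-0.23,0.801,10,-336.5,0,33,0.529,-0.23,0.801,10,-336.5,0,33,0.529,-0.23,0.801,10,-336.5,0,33,0.529,-0.23,0.801,10,-336.5,0,33,0.529,-0.23,0.801,10,-336.5,0,33,0.529,-0.23,0.801,10,-336.5,0,33,0.529,-0.23,0.801,10,-336.5,0,33,0.529,-0.23,0.801,10]'
python3 - <<'E'
from h import *
from scipy.optimize import least_squares
Q=[]
for n in('side','top'):
    c=cap(n);s=c['s'];P,ok=cloud(c)
    R0=Ro.from_euler('xyz',s['orientation']).as_matrix()
    t=(P[ok]-s['tool_pos'])@R0*1000
    m=(np.hypot(t[:,0],t[:,1])<32)&(t[:,2]>70)&(t[:,2]<165)
    q=t[m&(c['frame'][ok].max(1)<100)];print(n,len(q),np.percentile(q[:,2],[95,99]));q=q[(q[:,2]>78)&(q[:,2]<139)]
    Q.append(q)
    f=lambda p:np.hypot(q[:,0]-p[0]-p[2]*(q[:,2]-110),q[:,1]-p[1]-p[3]*(q[:,2]-110))-20
q=np.vstack(Q)
r=least_squares(f,[0,0,0,0],loss='soft_l1',f_scale=1);print(r.x,np.median(abs(f(r.x))))
go([.4908,-.3071,.30],downR(.903))
c=pickle.load(open('side.pkl','rb'));cv2.imwrite('pics/pre2.png',cv2.resize(c['frame'][150:340,220:400],(540,570)))
E
```

```text
clock: 12.95
tool_pos: [0.4901, -0.306, 0.2984]
orientation: [-3.139, 0.002, 0.905]
force: [0.1, -0.6, -1.4]
grip_width: 0.269
grasp_force: 108.8
side 585 [135.562  138.1629]
top 226 [128.7051 132.9824]
[ 1.3396 -0.8617 -0.0032 -0.0096] 0.996401971760994
shift mm [-0.2333  1.1487 -1.016 ] rv [-0.0015  0.0019  0.0012] t 13.05
```

View pics/pre2.png

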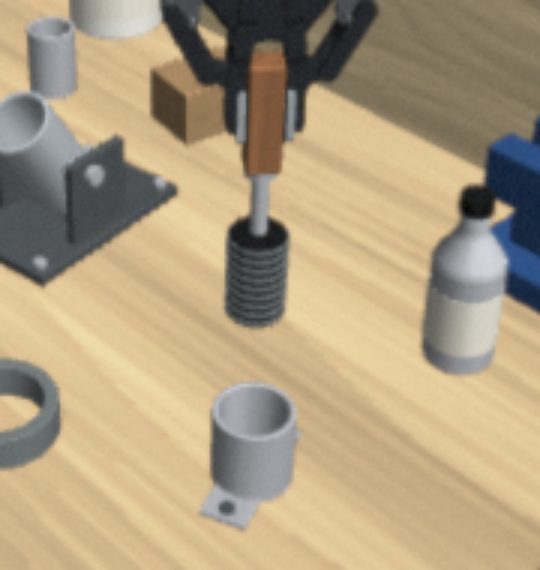

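The side picture shows the brush hanging upright (bristle end at (256,318)) over the empty pot (mouth at (254,410)). I re-measure the pot rim now that it is unobstructed.

Run:
```python
from h import *
for n in('side','top'):
    c=pickle.load(open(n+'.pkl','rb'));P,ok=cloud(c)
    d=np.hypot(P[...,0]-.4908,P[...,1]+.3071)
    for zz in(.065,.067):
        m=ok&(d<.036)&(abs(P[...,2]-zz)<.003)&(d>.022);z=P[m][:,:2]
        for _ in range(4):
            A=np.c_[2*z,np.ones(len(z))];k=np.linalg.lstsq(A,(z**2).sum(1),rcond=None)[0];R=np.sqrt(k[2]+k[:2]@k[:2])
            z=z[abs(np.hypot(*(z-k[:2]).T)-R)<.003]
        print(n,'pot',k[:2],R,len(z))
```

```text
side pot [ 0.4901 -0.3089] 0.028377534404669873 135
side pot [ 0.4901 -0.3088] 0.028116772113876767 79
top pot [ 0.492 -0.306] 0.028392759392997468 81
top pot [ 0.4917 -0.3062] 0.02812379615472645 52
```

```bash
python3 -m pendant '[-1.5,2,30,-0.002,0.002,0,10,-1.5,2,60,-0.002,0.002,0,10,-1.5,2,80,-0.002,0.002,0,10,-1.5,2,95,-0.002,0.002,0,10,-1.5,2,105,-0.002,0.002,0,10,-1.5,2,105,-0.002,0.002,0,10]'
```

```text
clock: 13.65
tool_pos: [0.4899, -0.3089, 0.1929]
orientation: [-3.14, 0.0, 0.903]
force: [-0.7, 0.1, -0.7]
grip_width: 0.27
grasp_force: 109.0
```

Entered freely; lower to just above the floor.

```bash
python3 -m pendant '[0,0,20,0,0,0,10,0,0,34,0,0,0,10,0,0,40,0,0,0,10,0,0,40,0,0,0,10]'; python3 -m pendant '[0,0,2,0,0,0,10,0,0,2,0,0,0,10]'
```

```text
clock: 14.05
tool_pos: [0.49, -0.3092, 0.1533]
orientation: [-3.14, 0.0, 0.903]
force: [0.6, -0.1, -0.7]
grip_width: 0.268
grasp_force: 109.0
clock: 14.25
tool_pos: [0.4904, -0.3096, 0.1521]
orientation: [3.141, 0.0, 0.903]
force: [-0.5, -0.5, -0.5]
grip_width: 0.267
grasp_force: 109.0
```

```bash
python3 -m pendant '[0,0,1.5,0,0,0,10,0,0,1.5,0,0,0,10]'; python3 -m pendant '[0,0,1,0,0,0,10,0,0,1,0,0,0,10]'
```

```text
clock: 14.45
tool_pos: [0.4902, -0.3094, 0.1503]
orientation: [-3.141, 0.0, 0.903]
force: [0.2, 0.4, -2.1]
grip_width: 0.265
grasp_force: 109.0
clock: 14.65
tool_pos: [0.4904, -0.3095, 0.1496]
orientation: [3.141, 0.0, 0.903]
force: [-1.0, 0.3, 3.1]
grip_width: 0.27
grasp_force: 109.6
```

```bash
python3 -m pendant '[0,0,0,0,0,0,30,0,0,0,0,0,0,40,0,0,0,0,0,0,60,0,0,0,0,0,0,85,0,0,0,0,0,0,85,0,0,0,0,0,0,85,0,0,0,0,0,0,85]'; python3 -m pendant '[0,0,-30,0,0,0,85,0,0,-70,0,0,0,85,0,0,-110,0,0,0,85,0,0,-150,0,0,0,85,0,0,-180,0,0,0,85,0,0,-180,0,0,0,85,0,0,-180,0,0,0,85,0,0,-180,0,0,0,85]'
python3 - <<'E'
from h import *
c=cap('side');t=cap('top')
im=np.hstack([cv2.resize(c['frame'],(512,384))[60:],cv2.resize(t['frame'][60:330,100:440],(288,229))[:0].reshape(0,288,3) if 0 else np.vstack([t['frame'][150:330,170:458],np.zeros((144,288,3),np.uint8)])])
cv2.imwrite('pics/end.png',im)
for d in(c,t):
    P,ok=cloud(d);m=ok&(np.hypot(P[...,0]-.49,P[...,1]+.307)<.035)&(P[...,2]>.195)&(P[...,2]<.215)
    print(P[m].mean(0),P[m][:,2].max())
E
```

```text
clock: 15.35
tool_pos: [0.4902, -0.3094, 0.1492]
orientation: [-3.141, 0.0, 0.903]
force: [-0.1, -0.3, -0.4]
grip_width: 0.995
grasp_force: 0.0
clock: 16.15
tool_pos: [0.4899, -0.3091, 0.3277]
orientation: [-3.139, 0.0, 0.903]
force: [-0.5, -0.3, -0.5]
grip_width: 0.995
grasp_force: 0.0
[ 0.4874 -0.312   0.2033] 0.20802665389671549
[ 0.4913 -0.307   0.2046] 0.21098126474064527
```

View pics/end.png

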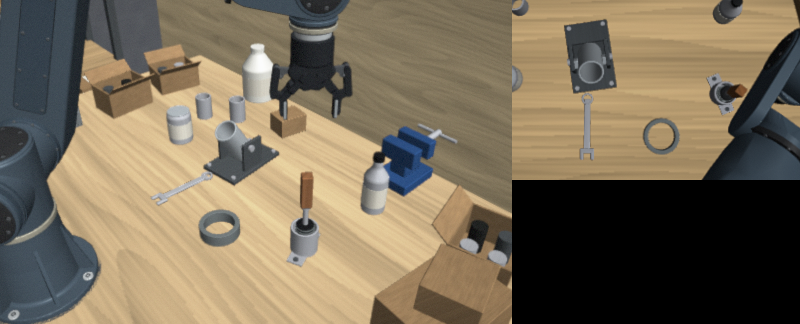

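The brush stands upright in its holder at (305,215), the gripper is clear, and the other things are where they were. I'm handing in.

```bash
python3 -c "
from bench import workorder;print(workorder.finish_job())"
```

```text
the job is handed in; nothing more can be done
None
```

I handed the job in at about 16 s: three strokes made, the brush standing in its holder bristles down and released, nothing else seen to move; strokes 1 and 3 touched the bowl's bottom, but stroke 2 stopped within about 1 mm of it with no contact force, because the brush had slipped about 3 mm in the grip.

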